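# Hold the hand scanner over the meal carton's bar code

## Task

Before this meal goes into the delivery bag its bar code has to be read: draw the hand scanner up out of its charging cradle, turn it until its window looks squarely down at the bar-code label on the brown carton's lid from about 10 cm, with the scan line running along the row of bars so that it crosses them all, and keep it there. Finish while still holding the scanner in the gripper, steady and touching nothing else (the job ends holding: do not put it down or let go). Do not touch the carton with the scanner, and leave the carton and the rest of the order where they stand.

Things in the scene. Friction and masses are not known exactly. Their poses are not given: they have to be found in the camera images.
- scanner: Cordless hand scanner, black and grey, 0.24 kg, loose, upright in the cradle's well. Origin: centre of the handle's foot; z up the handle, y its width, nose towards -x. Handle: bar 34 (x) by 28 (y) mm from the foot up into the head, its lowest 48 mm in the well; a trigger juts 7 mm from its front 73 to 99 mm up. Centre of mass about 22 mm below the head's centre.
- head (a point): Centre of the scanner's head, at (-20, 0, 119) mm in the scanner's frame (axes as the scanner's). The head is a box 86 long, 50 wide (y), 40 high with flat parallel sides, drooping 15 degrees to the nose (turned about y); a rubber bumper 62 wide, 46 high rings the nose, 40 to 56 mm ahead of this point. The head can be pinched from above across its 50 mm, behind the bumper.
- window (a point): Centre of the flat reading window on the nose, at (-75, 0, 104) mm in the scanner's frame. This frame's z axis points out of the window along the beam (in the cradle: to the scanner's front and 15 degrees below level); its y axis is the scanner's y, along which the straight scan line fans out; its x axis points to the top of the head.
- cradle: Charging cradle fixed to the bench: black foot plate 124 by 92 by 14 mm, upright grey well 50 (x) by 44 (y) mm outside, 62 mm high, inside 38 by 32 mm, its floor 14 mm above the bench. Origin on the bench under the well's middle. The scanner stands in it with 2 mm of play each way (it leans up to 4 degrees to the nose), nose roughly to the robot; it comes out by an upward pull of 50 mm.
- meal_box: Loose brown cardboard meal carton, 124 (x) by 164 (y) by 60 mm high, closed, about 0.55 kg; origin at the centre of its underside, z up. The only carton with a label.
- label (a point): Centre of the bar code on the carton's lid, on its top face, 60 mm above the bench, at (10, 12, 60) mm in the carton's frame; axes as the carton's. White label 64 (x) by 96 (y) mm; the black bars are 40 mm long along x and stand side by side in a row about 75 mm long along y.
- drink_cup: Bystander: loose lidded paper cup, 87 mm across, 123 mm high; origin at the centre of its underside.
- soup_tub: Bystander: loose round brown tub with a white lid, 112 mm across, 67 mm high; origin at the centre of its underside.
- clamshell: Bystander: loose white clamshell meal box, 136 by 146 mm, 62 mm high; origin at the centre of its underside.

How it is judged:
On the way:
1. the scanner is drawn clear of the cradle's well, still upright to within 30 degrees (z of scanner in the frame of cradle above 0.058 m and horizontal distance between scanner and cradle below 0.15 m and angle between scanner's own z axis and vertical below 0.52 rad), for 0.05 s.
At the end, for the whole second after the job is handed in: Gripper holds the scanner still, clear of all else; label centre 60-150 mm ahead of the window, within 18 mm of the beam along the bars and 22 mm along their row; beam within 17 deg of square, scan line within 17 deg of the row; carton moved under 12 mm, others under 20 mm (z of label in the frame of window between 0.06 and 0.15 m and x of label in the frame of window between -0.018 and 0.018 m and y of label in the frame of window between -0.022 and 0.022 m and angle between the z axis of window and the z axis of label, either way round below 0.3 rad and angle between the y axis of window and the y axis of label, either way round below 0.3 rad and height (world z) of window above 0.11 m and contact force between the fingers and scanner above 2 N and contact force between scanner and cradle below 0.1 N and contact force between scanner and meal_box below 0.1 N and contact force between scanner and drink_cup below 0.1 N and contact force between scanner and soup_tub below 0.1 N and contact force between scanner and clamshell below 0.1 N and linear speed of scanner below 0.02 m/s and angular speed of scanner below 0.15 rad/s and distance of meal_box from where it was at the start of the episode below 0.012 m and angle between meal_box's own z axis and vertical below 0.05 rad and distance of each of drink_cup, soup_tub, clamshell from where it was at the start of the episode below 0.02 m); the arm keeps its last pose, push and grip.
It fails at once if the scanner touches the carton (contact force between scanner and meal_box above 1 N).
It fails at once if the carton is pushed away (distance of meal_box from where it was at the start of the episode above 0.02 m).
It fails at once if the drink cup is disturbed (distance of drink_cup from where it was at the start of the episode above 0.03 m).
It fails at once if the soup tub is disturbed (distance of soup_tub from where it was at the start of the episode above 0.03 m).
It fails at once if the white clamshell box is disturbed (distance of clamshell from where it was at the start of the episode above 0.03 m).
It also fails if it takes over 32 s, if anything falls off the work surface, if the arm or the gripper's body presses on something with over 40 N, if the wrist force passes 120 N, or if a joint passes its speed limit or range.

## Robot

A 6-joint arm with a two-finger parallel gripper is mounted at the origin on the work surface. World frame = base frame: x ahead of the robot, y to its left, z up, the work surface at z = 0. Lengths are in m, angles in rad, forces in N, time in s.
With the tool pointing down it reaches from about 0.35 to 1 m from the base axis. Payload 7.1 kg.
Tool frame: the origin (TCP) lies at the very end of the fingers, on their centre line; the grasp point (between the pads) lies behind it (arm.grip_point_offset is the z of the grasp point in the tool frame, in m); z points along the fingers, y is the direction in which the jaws open and shut (so a half turn about z gives the same grasp; the last joint's range is limited). The gripper opens to 85 mm and grips with 20 to 120 N. Pads are 22 mm wide; open, the fingers measure 114 mm over their backs; the gripper's body (76 mm by 85 mm) begins 54 mm behind the grasp point. The pads swing forward as they close: fully open they stand 13 mm farther back than shut.
Start: joints at [-1.35, 0.423, 1.63, -0, 1.089, -0.019], TCP at [0.148, -0.607, 0.198] pointing down, gripper open.
Joint ranges: [-3, 3], [-0.9, 2.11], [0.09, 2.58], [-1.31, 4.45], [0.11, 2.69], [-2.54, 2.54]. Speed limits (rad/s): [2.39, 2.39, 3.01, 3.14, 3.14, 3.14].

## Interface

Orientations are given as a 3x3 rotation matrix whose columns are the frame's x, y, z axes.
In Python, from station import arm gives the robot as it stands. The module is installed in compiled form; this text tells all that it offers.
- The arm moves only by the shell command python3 -m jog 'ROWS' [FORCE]. ROWS is JSON, a list that holds one entry, the list of rows, each a list of 5 numbers: the shift along the tool's x, y, z in mm, then the turn about the tool's z in rad, then the closure, from 0 (fully open) to 1 (shut). In form: [[[x, y, z, yaw, fingers], ...]]. A call has 1 to 20 rows; each row is the pose to reach, as a shift and turn from the pose measured when the call began, along the tool's axes at that moment; what a row does not reach only later rows make up. A row lasts 1/10 s, in which the tool goes at most 50 mm and 8.59 degrees, less where a joint would pass 70% of its speed; a pose out of reach is approached as far as the arm can. A call with a gripper value outside its range is refused whole. The fingers move at their own pace and stop on an object; FORCE is the grip in N (left out, the last holds). Time passes only in rows, so rows that repeat a pose let the fingers close. It gives the time, the measured TCP pose, the force and the opening at its end, in the units of the state.
- arm.get_obs(): the state, without advancing time (a new reading comes with each control period).
- arm.grab_frame(name): name is "side" or "top"; returns a dict with "color" (384x512x3 uint8, blue, green, red), "K" (3x3 intrinsics, pixels), "k1" (the pictures are not rectified: a ray, as slopes to the right and down, at radius r is drawn at 1 + k1 r^2 times it, then the intrinsics apply), "extrinsics" (4x4, takes a point from world to camera coordinates). Camera axes: x right, y down, z forward; pixel columns grow to the right and rows downward; lengths in m; the calibration is good to about 2 mm. A picture is of the moment at which its call begins. There is no depth.
- arm.hand_in(): hands the job in, once; it reports no verdict.
The state is a dict: "t": time; "joint_positions": joint angles; "qd": joint speeds; "tau": joint torques, N m; "ee_pos": TCP position; "tcp_rot": TCP orientation; "force": force on the tool from outside, world axes, zero at the start; "wrist_torque": the same for the moment, N m; "finger_gap": finger opening in m.
Only numpy, scipy, OpenCV 4.12 (cv2) and the standard library are available. Lean on these libraries where they do the work, as an engineer would, in place of code of your own. Each camera call takes 0.05 s, during which the arm holds its last target.

## Working session

There is one attempt and no reset: what is moved stays moved. The work goes in short steps, Python scripts to look and compute and a shell command to move; the robot and the scene stay as the last step left them, time stands still between calls to the robot, and variables do not carry over. Pictures are saved under pics/ and viewed, and the job is handed in when it is done.

```bash
mkdir -p pics
cat > h.py <<'E'
import numpy as np,cv2
from station import arm
def snap(n,tag):
    f=arm.grab_frame(n); cv2.imwrite(f'pics/{tag}.png',f['color']); np.savez(f'{tag}.npz',**f); return f
def load(tag): return dict(np.load(f'{tag}.npz'))
def ray(f,uv):
    K=f['K'];k=float(f['k1'])
    d=cv2.undistortPoints(np.array(uv,float).reshape(-1,1,2),K,np.array([k,0,0,0,0.])).reshape(-1,2)
    E=f['extrinsics'];R=E[:3,:3];t=E[:3,3]
    D=np.c_[d,np.ones(len(d))]@R
    return -R.T@t,D
def onz(f,uv,z):
    c,D=ray(f,uv); s=(z-c[2])/D[:,2]; return c+s[:,None]*D
def proj(f,P):
    E=f['extrinsics'];P=np.atleast_2d(P).astype(float)
    r,_=cv2.Rodrigues(E[:3,:3]);return cv2.projectPoints(P,r,E[:3,3],f['K'],np.array([float(f['k1']),0,0,0,0.]))[0].reshape(-1,2)
E
python3 - <<'E'
from h import *
o=arm.get_obs()
for k in o: print(k,np.round(o[k],3).tolist())
print(arm.grip_point_offset)
for n in('top','side'):
    f=snap(n,n+'0'); c=-f['extrinsics'][:3,:3].T@f['extrinsics'][:3,3]; print(n,c.round(3),f['K'].round(1).tolist(),f['k1'],f['extrinsics'][:3,:3].round(2).tolist())
E
```

```text
t 0.0
joint_positions [-1.35, 0.424, 1.631, 0.0, 1.089, -0.019]
qd [-0.0, -0.001, 0.0, 0.001, -0.0, 0.001]
tau [-0.002, -55.74, -28.175, -0.0, 0.007, 0.0]
ee_pos [0.148, -0.606, 0.198]
tcp_rot [[0.971, 0.238, -0.0], [0.238, -0.971, 0.002], [0.0, -0.002, -1.0]]
force [-0.545, 0.067, 0.914]
wrist_torque [0.022, 0.038, 0.008]
finger_gap 0.085
-0.0187
top [ 0.372 -0.015  1.047] [[436.9, 0.0, 259.0], [0.0, 436.9, 187.7], [0.0, 0.0, 1.0]] -0.1570433250215063 [[0.11, -0.99, 0.0], [-0.97, -0.11, -0.21], [0.21, 0.02, -0.98]]
side [ 0.318 -0.689  0.884] [[431.7, 0.0, 254.5], [0.0, 431.7, 184.3], [0.0, 0.0, 1.0]] -0.1539777635906961 [[0.93, -0.36, 0.02], [-0.25, -0.68, -0.68], [0.26, 0.63, -0.73]]
```

View pics/top0.png

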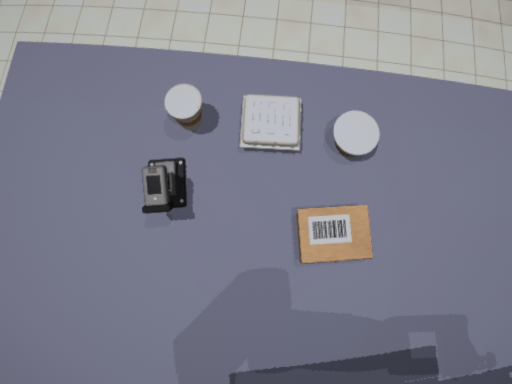

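View pics/side0.png

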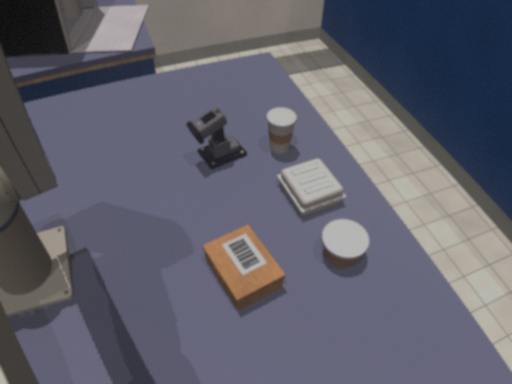

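Run:
```python
from h import *
a=cv2.imread('pics/top0.png');b=cv2.imread('pics/side0.png')
A=cv2.resize(a[145:225,125:205],(560,560),interpolation=cv2.INTER_CUBIC)
cv2.imwrite('pics/tc.png',A)
B=cv2.resize(b[95:175,175:255],(560,560),interpolation=cv2.INTER_CUBIC)
cv2.imwrite('pics/sc.png',B)
f=load('top0');g=load('side0')
hsv=cv2.cvtColor(a,cv2.COLOR_BGR2HSV)
# label in both views
for n,im,fr,(x0,x1,y0,y1) in(('top',a,f,(295,375,203,266)),('side',b,g,(203,285,226,306))):
    h=cv2.cvtColor(im,cv2.COLOR_BGR2HSV)
    sub=h[y0:y1,x0:x1]
    br=((sub[...,0]<25)&(sub[...,1]>90)&(sub[...,2]>40)).astype(np.uint8)
    c=max(cv2.findContours(br,0,2)[0],key=cv2.contourArea); hull=cv2.convexHull(c)
    inside=cv2.drawContours(np.zeros_like(br),[hull],0,1,-1)
    w=((sub[...,1]<80)&(sub[...,2]>120)&(inside>0)).astype(np.uint8)
    w=cv2.morphologyEx(w,cv2.MORPH_CLOSE,np.ones((7,7)))
    c=max(cv2.findContours(w,0,2)[0],key=cv2.contourArea)
    q=cv2.minAreaRect(c); box=cv2.boxPoints(q)+[x0,y0]
    ap=cv2.approxPolyDP(cv2.convexHull(c),4,True).reshape(-1,2)+[x0,y0]
    print(n,'label px',np.array(q[0])+[x0,y0],ap.tolist())
    M=cv2.moments(c);cen=[M['m10']/M['m00']+x0,M['m01']/M['m00']+y0]
    P=onz(fr,[cen],.06);print(' centroid',P.round(4))
    C=onz(fr,box,.06); print(C.round(4).tolist(),np.linalg.norm(np.roll(C,1,0)-C,axis=1).round(3), 'yaw long',[np.degrees(np.arctan2(*(d[1::-1]))).round(1) for d in (np.roll(C,1,0)-C)])
    hp=cv2.minAreaRect(hull);H=cv2.boxPoints(hp)+[x0,y0];print(' hull box',onz(fr,H,.06).round(3)[:,:2].tolist())
```

```text
top label px [329.39602661 228.94026184] [[349, 214], [351, 242], [309, 244], [308, 216]]
 centroid [[ 0.5087 -0.1638  0.06  ]]
[[0.5334, -0.1097, 0.06], [0.551, -0.2093, 0.06], [0.4844, -0.2186, 0.06], [0.4676, -0.1201, 0.06]] [0.067 0.101 0.067 0.1  ] yaw long [np.float64(-171.0), np.float64(100.0), np.float64(7.9), np.float64(-80.3)]
 hull box [[0.546, -0.085], [0.577, -0.249], [0.454, -0.266], [0.425, -0.106]]
side label px [245.23077011 248.84615517] [[237, 226], [254, 233], [272, 257], [243, 275], [222, 246], [222, 236]]
 centroid [[ 0.5137 -0.1614  0.06  ]]
[[0.4656, -0.1077, 0.06], [0.5511, -0.0768, 0.06], [0.5666, -0.2037, 0.06], [0.4862, -0.2282, 0.06]] [0.122 0.091 0.128 0.084] yaw long [np.float64(-80.3), np.float64(-160.1), np.float64(96.9), np.float64(16.9)]
 hull box [[0.421, -0.116], [0.558, -0.072], [0.575, -0.269], [0.45, -0.299]]
```

View pics/tc.png

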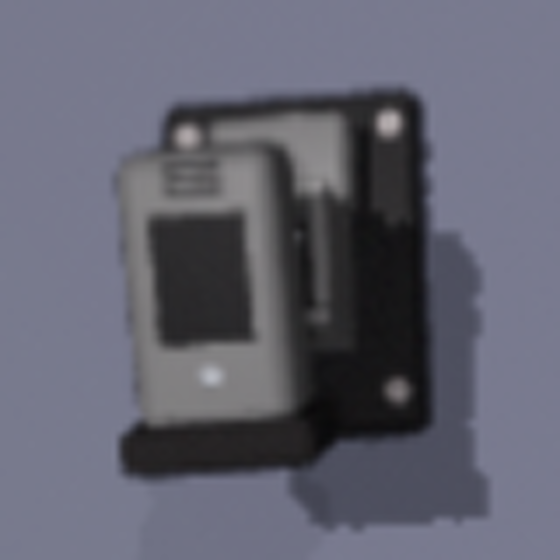

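View pics/sc.png

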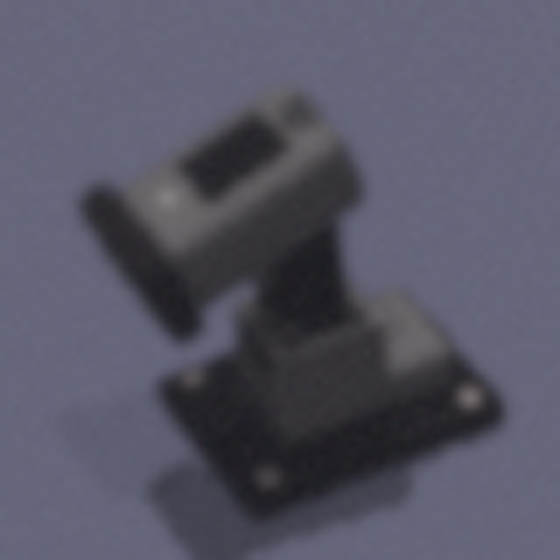

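Run:
```python
from h import *
f=load('top0');g=load('side0')
T=lambda u:np.array(u)/7+[125-.43,145-.43]
S=lambda u:np.array(u)/7+[175-.43,95-.43]
pl=onz(f,[T(u) for u in((170,100),(420,93),(432,432))],.014)
print('plate top',pl.round(4).tolist(),np.linalg.norm(np.diff(pl,axis=0),axis=1))
d=pl[1]-pl[2];print('plate yaw',np.degrees(np.arctan2(d[1],d[0])),'centre',(pl[0]+pl[2])/2)
d=pl[0]-pl[1];print('plate y yaw',np.degrees(np.arctan2(d[1],d[0]))-90)
pl=onz(g,[S(u) for u in((158,385),(258,517),(505,410))],.014)
print('plate side',pl.round(4).tolist(),np.linalg.norm(np.diff(pl,axis=0),axis=1),'centre',(pl[0]+pl[2])/2)
for nm,u,z in(('rearL',(122,155),.163),('rearR',(275,152),.163),('frL',(140,418),.142),('frR',(298,412),.142)):
    print(nm,onz(f,[T(u)],z).round(4))
b0=onz(f,[T((124,450)),T((312,440))],.135);print('bumper',b0.round(4).tolist(),np.linalg.norm(b0[0]-b0[1]))
# LED two-view
def tri(u,v):
    c1,d1=ray(f,[T(u)]);c2,d2=ray(g,[S(v)]);d1=d1[0];d2=d2[0]
    s=np.linalg.lstsq(np.c_[d1,-d2],c2-c1,rcond=None)[0];p=c1+s[0]*d1;q=c2+s[1]*d2;return (p+q)/2,np.linalg.norm(p-q)
print('LED',tri((210,376),(168,198)))
print('screen corners',tri((152,218),(250,110)),tri((240,213),(290,148)),tri((162,345),(183,165)),tri((252,338),(210,198)))
```

```text
plate top [[0.6394, 0.2866, 0.014], [0.6515, 0.1978, 0.014], [0.5319, 0.1759, 0.014]] [0.08956238 0.12155387]
plate yaw 10.403878672589213 centre [0.5856908  0.23121249 0.014     ]
plate y yaw 7.733675522812007
plate side [[0.5181, 0.2579, 0.014], [0.5343, 0.1665, 0.014], [0.6515, 0.1916, 0.014]] [0.09287019 0.11981778] centre [0.58480193 0.22474316 0.014     ]
rearL [[0.5823 0.2549 0.163 ]]
rearR [[0.5882 0.2083 0.163 ]]
frL [[0.5062 0.2419 0.142 ]]
frR [[0.5136 0.1938 0.142 ]]
bumper [[0.4969, 0.2472, 0.135], [0.5066, 0.1898, 0.135]] 0.05826585477385099
LED (array([0.52194465, 0.22263102, 0.14117424]), np.float64(0.0005689017724185871))
screen corners (array([0.56404118, 0.24387697, 0.15808204]), np.float64(0.0017642231784120075)) (array([0.57057164, 0.21764273, 0.15595343]), np.float64(0.0013576294876016827)) (array([0.53111859, 0.23841321, 0.1428071 ]), np.float64(0.0037672552771370825)) (array([0.53487704, 0.21014201, 0.14664334]), np.float64(0.0021490110268351324))
```

```bash
python3 -m jog '[[[0,0,-60,0,0],[50,-40,-60,0,0],[90,-75,-60,0,0],[130,-105,-60,0,0],[170,-135,-60,0,0],[210,-165,-60,0,0],[250,-190,-60,0,0],[290,-220,-60,0,0],[330,-250,-60,0,0],[370,-275,-60,0,0],[410,-300,-60,0.075,0],[440,-310,-60,0.075,0],[440,-310,-60,0.075,0]]]' 20
python3 - <<'E'
from h import *
o=arm.get_obs();R=np.array(o['tcp_rot']);p=np.array(o['ee_pos']);print(np.round(R,3).tolist(),np.round(o['joint_positions'],2))
print((R.T@(np.array([.5525,.2257,.22])-p)*1000).round(1))
E
```

```text
t: 1.4
ee_pos: [0.5053, -0.1981, 0.2579]
tcp_rot: [[0.986, 0.168, 0.001], [0.168, -0.986, 0.002], [0.001, -0.002, -1.0]]
force: [-0.6, -1.1, -0.3]
finger_gap: 0.0854
[[0.986, 0.168, 0.001], [0.168, -0.986, 0.002], [0.001, -0.002, -1.0]] [-0.4   0.24  1.75  0.    1.15  1.  ]
[ 117.8 -409.8   38.7]
```

```bash
python3 -m jog '[[[12,-45,0,0,0],[25,-90,0,0,0],[38,-135,0,0,0],[51,-180,0,0,0],[64,-225,0,0,0],[77,-270,5,0,0],[90,-315,10,0,0],[103,-360,20,0,0],[114,-395,30,0,0],[118,-410,38,0,0],[118,-410,38,0,0],[118,-410,38,0,0]]]' 20
python3 - <<'E'
from h import *
o=arm.get_obs();R=np.array(o['tcp_rot']);p=np.array(o['ee_pos']);print(np.round(o['joint_positions'],2))
print((R.T@(np.array([.5525,.2257,.111])-p)*1000).round(1))
for n in('top','side'):
    f=snap(n,n+'1')
b=cv2.imread('pics/side1.png');cv2.imwrite('pics/s1c.png',cv2.resize(b[40:180,130:290],(800,700))[:600])
E
```

```text
t: 2.6
ee_pos: [0.5522, 0.2248, 0.2203]
tcp_rot: [[0.986, 0.168, -0.0], [0.168, -0.986, 0.001], [-0.0, -0.001, -1.0]]
force: [0.8, 0.1, -0.4]
finger_gap: 0.0855
[0.37 0.36 1.68 0.   1.11 1.77]
[  0.5  -0.7 109.3]
```

View pics/s1c.png

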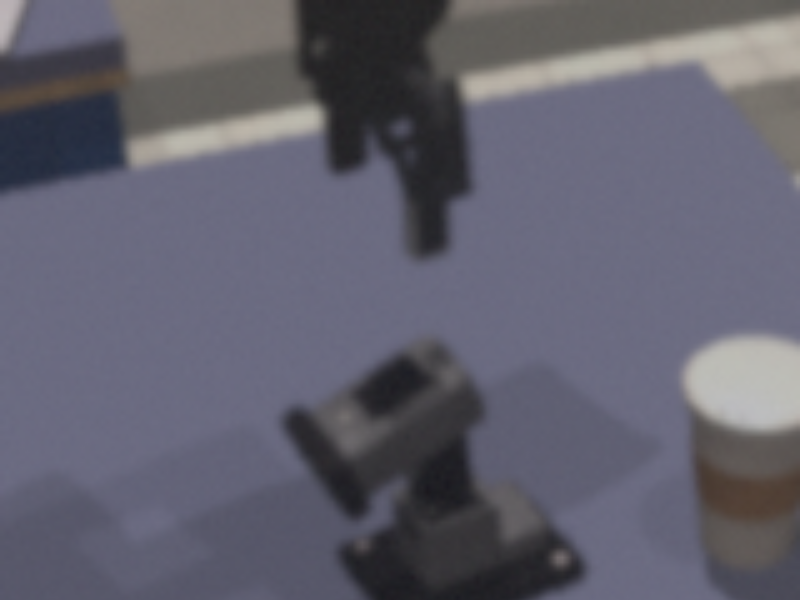

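```bash
python3 -m jog '[[[0,-1,30,0,0],[0,-1,60,0,0],[0,-1,85,0,0],[0,-1,100,0,0],[0,-1,109,0,0],[0,-1,109,0,0],[0,-1,109,0,0.3],[0,-1,109,0,0.5],[0,-1,109,0,1],[0,-1,109,0,1],[0,-1,109,0,1],[0,-1,109,0,1],[0,-1,109,0,1]]]' 30
python3 - <<'E'
from h import *
for n in('top','side'):
    f=snap(n,n+'2')
b=cv2.imread('pics/side2.png');a=cv2.imread('pics/top2.png')
cv2.imwrite('pics/c2.png',np.hstack([cv2.resize(b[70:170,160:260],(400,400)),cv2.resize(a[130:230,110:210],(400,400))]))
E
```

```text
t: 4.0
ee_pos: [0.5536, 0.226, 0.1134]
tcp_rot: [[0.986, 0.167, 0.003], [0.167, -0.986, 0.002], [0.004, -0.002, -1.0]]
force: [-0.4, -0.6, 6.9]
finger_gap: 0.0486
```

View pics/c2.png

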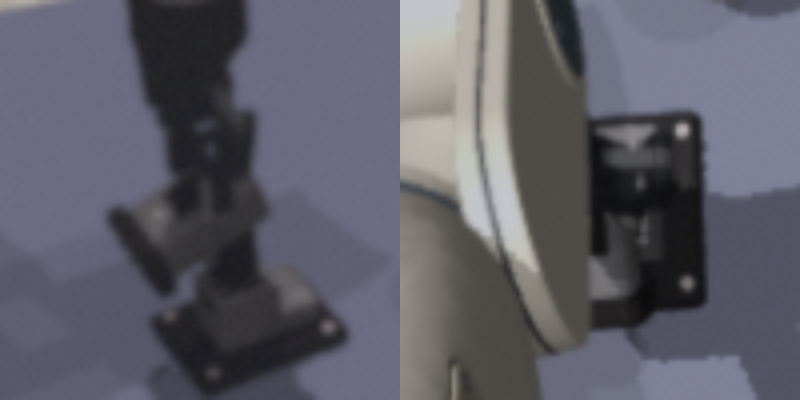

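```bash
python3 -m jog '[[[0,0,-6,0,1],[0,0,-14,0,1],[0,0,-24,0,1],[0,0,-34,0,1],[0,0,-44,0,1],[0,0,-52,0,1],[0,0,-52,0,1],[0,0,-52,0,1],[0,0,-52,0,1]]]' 30
python3 - <<'E'
from h import *
for n in('top','side'):
    f=snap(n,n+'3')
b=cv2.imread('pics/side3.png');a=cv2.imread('pics/top3.png')
cv2.imwrite('pics/c3.png',np.hstack([cv2.resize(b[70:170,160:260],(400,400)),cv2.resize(a[130:230,110:210],(400,400))]))
E
```

```text
t: 5.0
ee_pos: [0.553, 0.2257, 0.1649]
tcp_rot: [[0.986, 0.167, 0.002], [0.167, -0.986, 0.002], [0.003, -0.002, -1.0]]
force: [-0.5, -0.3, -2.1]
finger_gap: 0.0487
```

View pics/c3.png

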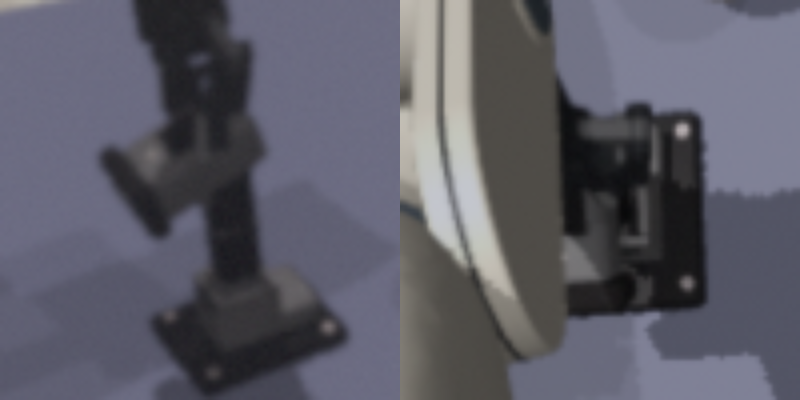

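```bash
python3 -m jog '[[[0,0,-8,0,1],[0,0,-8,0,1],[-1.5,0,-4,0,1],[-1.5,0,0,0,1],[-1.5,0,5,0,1],[-1.5,0,10,0,1],[-1.5,0,14,0,1],[-1.5,0,14,0,1]]]' 30
python3 - <<'E'
from h import *
for n in('side',):
    f=snap(n,n+'4')
b=cv2.imread('pics/side4.png')
cv2.imwrite('pics/c4.png',cv2.resize(b[70:170,160:260],(500,500)))
E
```

```text
t: 5.9
ee_pos: [0.5511, 0.2253, 0.1499]
tcp_rot: [[0.986, 0.167, 0.001], [0.167, -0.986, 0.001], [0.001, -0.001, -1.0]]
force: [-0.1, -0.4, -2.6]
finger_gap: 0.0488
```

View pics/c4.png

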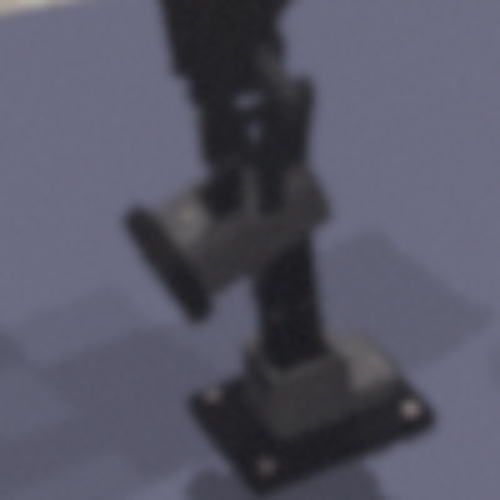

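```bash
python3 -m jog '[[[-2,0,0,0,1],[-7,0,1,0,1],[-12,0,2,0,1],[-17,0,3,0,1],[-22,0,4.5,0,1],[-27,0,6,0,1],[-32,0,8,0,1],[-37,0,10.5,0,1],[-42,0,13,0,1],[-46,0,15,0,1],[-50,0,18,0,1],[-54,0,21,0,1],[-54,0,21,0,1]]]' 20
python3 - <<'E'
from h import *
for n in('side','top'):
    f=snap(n,n+'5')
b=cv2.imread('pics/side5.png');a=cv2.imread('pics/top5.png')
cv2.imwrite('pics/c5.png',np.hstack([cv2.resize(b[70:170,150:250],(400,400)),cv2.resize(a[130:230,110:210],(400,400))]))
E
```

```text
t: 7.25
ee_pos: [0.4972, 0.2162, 0.1286]
tcp_rot: [[0.986, 0.167, 0.0], [0.167, -0.986, 0.001], [0.0, -0.001, -1.0]]
force: [1.3, 0.1, -1.2]
finger_gap: 0.049
```

View pics/c5.png

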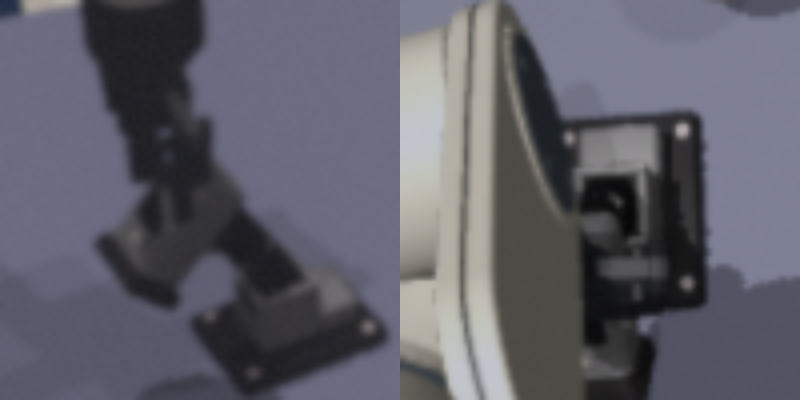

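```bash
python3 -m jog '[[[-5,0,4,0,1],[-10,0,8,0,1],[-14,0,12.5,0,1],[-19,0,18,0,1],[-23,0,23,0,1],[-26,0,28,0,1],[-30,0,34,0,1],[-33,0,39,0,1],[-35,0,44,0,1],[-37.5,0,50,0,1],[-39.5,0,56,0,1],[-41,0,62,0,1],[-42,0,67,0,1],[-42,0,67,0,1]]]' 20
python3 - <<'E'
from h import *
for n in('side','top'):
    f=snap(n,n+'6')
b=cv2.imread('pics/side6.png');a=cv2.imread('pics/top6.png')
cv2.imwrite('pics/c6.png',np.hstack([cv2.resize(b[70:170,140:240],(400,400)),cv2.resize(a[150:250,110:210],(400,400))]))
E
```

```text
t: 8.75
ee_pos: [0.4542, 0.2086, 0.0608]
tcp_rot: [[0.986, 0.167, -0.003], [0.167, -0.986, -0.0], [-0.003, -0.0, -1.0]]
force: [-5.4, -1.2, 3.1]
finger_gap: 0.0489
```

View pics/c6.png

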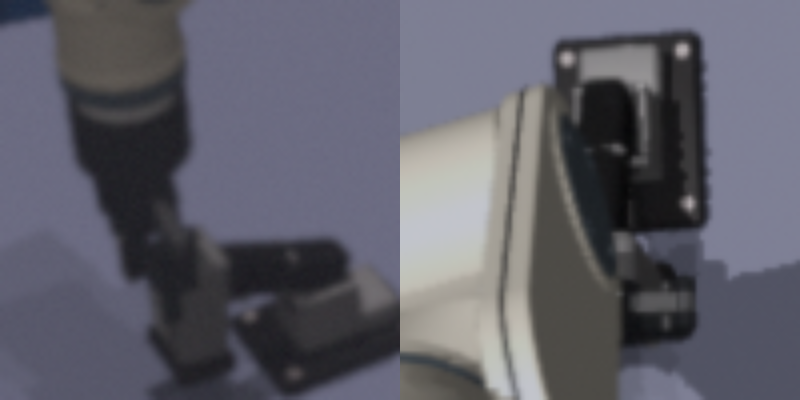

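```bash
python3 -m jog '[[[0,0,0,0,1],[0,0,0,0,1],[0,0,-10,0,1],[0,0,-25,0,1],[0,0,-50,0,1],[0,0,-80,0,1],[0,0,-110,0,1],[0,0,-150,0,1],[0,0,-180,0,1],[0,0,-190,0,1],[0,0,-190,0,1],[0,0,-190,0,1]]]' 80
python3 - <<'E'
from h import *
for n in('side','top'):
    f=snap(n,n+'7')
b=cv2.imread('pics/side7.png');a=cv2.imread('pics/top7.png')
cv2.imwrite('pics/c7.png',np.hstack([cv2.resize(b[0:130,110:240],(400,400)),cv2.resize(a[130:260,110:240],(400,400))]))
E
```

```text
t: 10.05
ee_pos: [0.4542, 0.2082, 0.2498]
tcp_rot: [[0.986, 0.167, -0.005], [0.167, -0.986, -0.001], [-0.005, 0.0, -1.0]]
force: [-0.5, 0.2, -2.2]
finger_gap: 0.0455
```

View pics/c7.png

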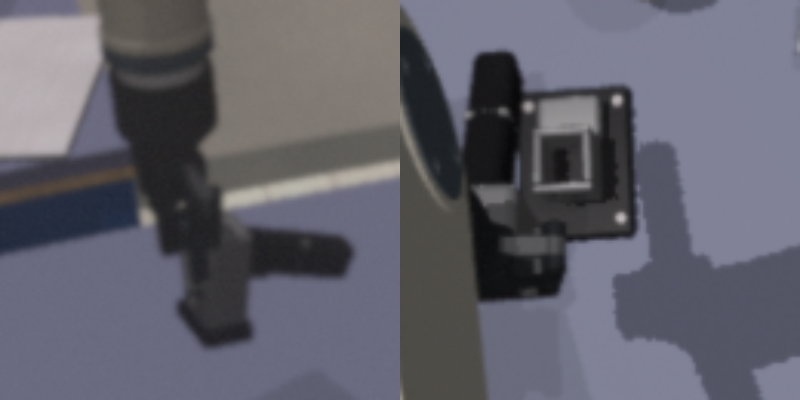

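```bash
python3 -m jog '[[[0,15,0,0,1],[0,45,0,0,1],[-1,80,0,0,1],[-2,115,0,0,1],[-3,150,0,0,1],[-4,185,0,0,1],[-5,220,0,0,1],[-6,255,0,0,1],[-7,290,0,0,1],[-8,325,0,0,1],[-8,355,10,0,1],[-8,370,20,0,1],[-8,376,30,0,1],[-8,376,30,0,1],[-8,376,30,0,1]]]' 80
python3 - <<'E'
from h import *
for n in('side','top'):
    f=snap(n,n+'8')
b=cv2.imread('pics/side8.png');a=cv2.imread('pics/top8.png')
cv2.imwrite('pics/c8.png',np.hstack([cv2.resize(b[130:310,150:330],(400,400)),cv2.resize(a[130:280,250:400],(400,400))]))
E
```

```text
t: 11.65
ee_pos: [0.508, -0.163, 0.2187]
tcp_rot: [[0.986, 0.168, -0.008], [0.168, -0.986, -0.001], [-0.008, -0.001, -1.0]]
force: [-0.5, 0.5, -1.9]
finger_gap: 0.0457
```

View pics/c8.png

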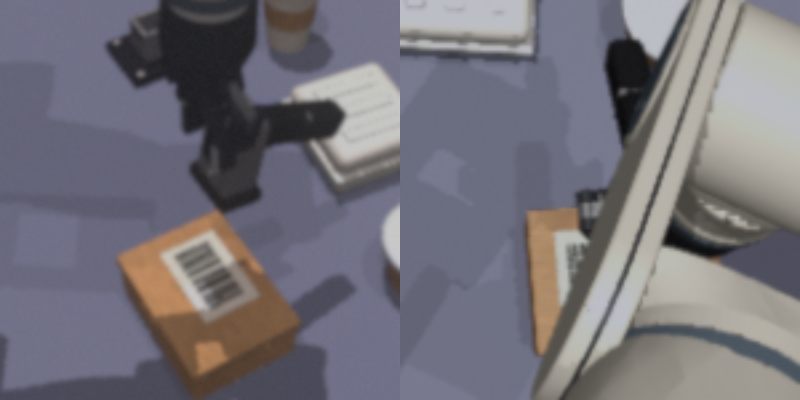

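View pics/side8.png

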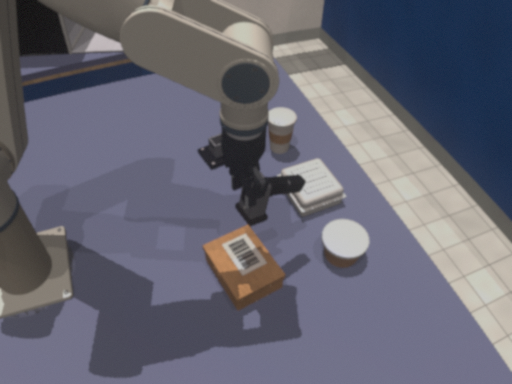

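Run:
```python
from h import *
b=cv2.imread('pics/side8.png')
c=cv2.resize(b[160:235,222:312],(0,0),fx=8,fy=8,interpolation=cv2.INTER_CUBIC)
c=cv2.convertScaleAbs(c,alpha=2.2,beta=0)
cv2.imwrite('pics/c8b.png',c)
```

```text
(no output)
```

View pics/c8b.png

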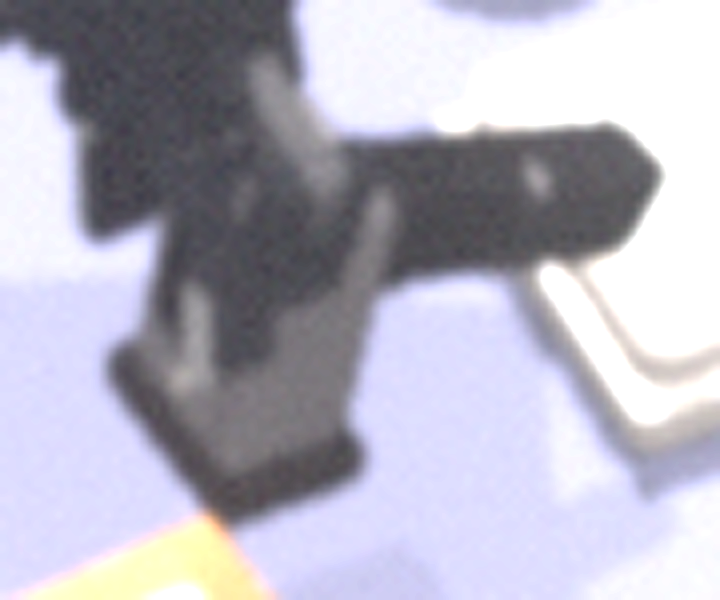

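Run:
```python
from h import *
g=load('side8');o=arm.get_obs();R=np.array(o['tcp_rot']);p=np.array(o['ee_pos'])
print(p.round(4))
c,_=ray(g,[[0,0]])
def pl(u,off):
    uv=np.array(u)/8+[222-.44,160-.44];c,D=ray(g,[uv]);n=R[:,1]
    s=((p-c)@n+off)/(D[0]@n);q=c+s*D[0];return (R.T@(q-p)*1000).round(1)
ex=R[:,0]
for nm,u,off in(('bump front/front-corner',(232,525),31),('bump front rear',(362,475),31),('bump back fr',(228,488),31),('bump back rr',(348,430),31),('head rear edge lo',(347,410),25),('head rear edge up',(378,285),25),('handle top near in',(360,200),14),('handle low near L',(400,275),14),('handle low near R',(590,252),14),('foot low corner',(612,248),14),('foot far?',(660,175),14)):
    print(nm,pl(u,off))
```

```text
[ 0.5087 -0.163   0.2197]
bump front/front-corner [-19167.6  31000.  -46698.7]
bump front rear [-21767.8  31000.  -46973.2]
bump back fr [-19071.6  31000.  -45639.1]
bump back rr [-21416.5  31000.  -45545.8]
head rear edge lo [-17223.7  25000.  -36276.1]
head rear edge up [-17589.2  25000.  -33966. ]
handle top near in [ -9620.8  14000.  -18029. ]
handle low near L [-10009.1  14000.  -19017.7]
handle low near R [-11746.3  14000.  -19718.8]
foot low corner [-11956.5  14000.  -19788.4]
foot far? [-12324.1  14000.  -19181.8]
```

Offset was in mm where metres were needed; rerunning.

```bash
cat > m.py <<'E'
from h import *
def meas(tag,pts,sc,x0,y0,p,R):
    g=load(tag)
    for nm,u,off in pts:
        uv=np.array(u)/sc+[x0-.44,y0-.44];c,D=ray(g,[uv]);n=R[:,1]
        s=((p-c)@n+off/1000)/(D[0]@n);q=c+s*D[0];print(nm,(R.T@(q-p)*1000).round(1))
E
python3 - <<'E'
from m import *
o=arm.get_obs();R=np.array(o['tcp_rot']);p=np.array(o['ee_pos'])
meas('side8',(('bump front/front-corner',(232,525),31),('bump front rear',(362,475),31),('bump back fr',(228,488),31),('bump back rr',(348,430),31),('head rear edge lo',(347,410),25),('head rear edge up',(378,285),25),('handle top near in',(360,200),14),('handle low near L',(400,275),14),('handle low near R',(590,252),14),('foot low corner',(612,248),14)),8,222,160,p,R)
E
```

```text
bump front/front-corner [ 0.7 31.  24.8]
bump front rear [39.5 31.  28.9]
bump back fr [-0.7 31.   9. ]
bump back rr [34.3 31.   7.6]
head rear edge lo [37.7 25.   8.1]
head rear edge up [ 44.6  25.  -35.4]
handle top near in [ 45.3  14.  -55.1]
handle low near L [ 58.9  14.  -20.6]
handle low near R [119.6  14.    3.9]
foot low corner [126.9  14.    6.4]
```

Run:
```python
from m import *
g=load('side8');o=arm.get_obs();R=np.array(o['tcp_rot']);p=np.array(o['ee_pos'])
b=cv2.imread('pics/side8.png')
c=cv2.convertScaleAbs(cv2.resize(b[160:235,222:312],(0,0),fx=8,fy=8,interpolation=cv2.INTER_CUBIC),alpha=2.2)
gz=-18.7
pts=[(x,y,z+gz) for z in(40,56) for x,y in((-23,-31),(-23,31),(23,31),(23,-31))]+[(x,y,z+gz) for z in(-43,40) for x,y in((-20,25),(20,25))]+[(120,y,11.5+gz+h) for y in(-14,14) for h in (-17,17)]+[(-11,25,0),(11,25,0)]
P=p+(np.array(pts)/1000)@R.T
u=(proj(g,P)-[222-.44,160-.44])*8
for i,q in enumerate(u): cv2.circle(c,tuple(int(v) for v in q),4,(0,0,255) if i<8 else (0,255,0) if i<12 else (255,0,0) if i<16 else (255,0,255),-1)
cv2.imwrite('pics/c8p.png',c)
f=load('top0');lab=[.509,-.164,.06];print(proj(g,[lab]),proj(f,[lab]))
```

```text
[[243.11726449 252.43174431]] [[329.31651023 228.8960408 ]]
```

View pics/c8p.png

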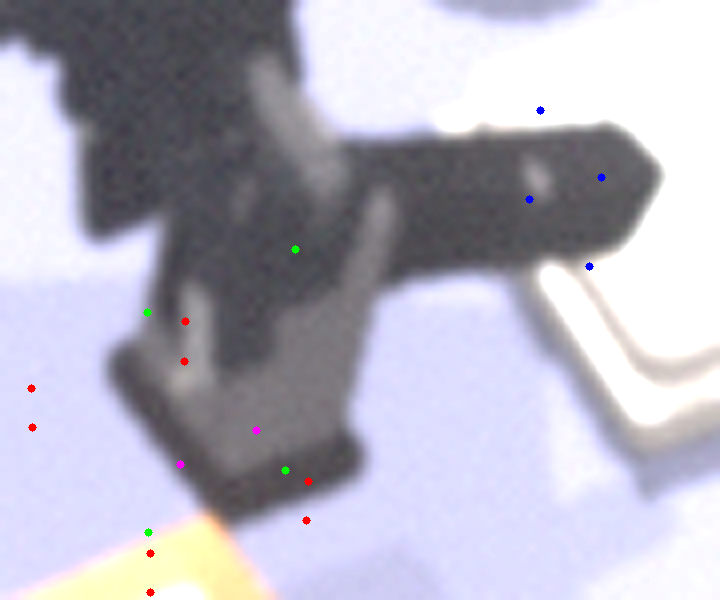

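Run:
```python
from m import *
for n in('side','top'):
    for i in(1,8): print(n,i,np.abs(load(n+str(i))['extrinsics']-load(n+'0')['extrinsics']).max(),np.abs(load(n+str(i))['K']-load(n+'0')['K']).max(),load(n+str(i))['k1'])
a=load('side1')
R=np.array([[.986,.168,0],[.168,-.986,.001],[0,-.001,-1]]);p=np.array([.5522,.2248,.2203])
pts=[(x,s*y,z) for z in (-13,-13-40) for s in(-1,1) for x in(-11,11) for y in(42.5,57)]
u=proj(a,p+np.array(pts)/1000@R.T)
c=cv2.convertScaleAbs(cv2.resize(a['color'][40:140,160:260],(0,0),fx=6,fy=6,interpolation=cv2.INTER_CUBIC),alpha=2.2)
for i,q in enumerate((u-[160-.4,40-.4])*6): cv2.circle(c,tuple(int(v) for v in q),4,(0,0,255) if i<8 else (0,255,0),-1)
cv2.imwrite('pics/c1p.png',c)
g=load('side8')
d=cv2.absdiff(g['color'],load('side0')['color']);
```

```text
side 1 0.0 0.0 -0.1539777635906961
side 8 0.0 0.0 -0.1539777635906961
top 1 0.0 0.0 -0.1570433250215063
top 8 0.0 0.0 -0.1570433250215063
```

View pics/c1p.png

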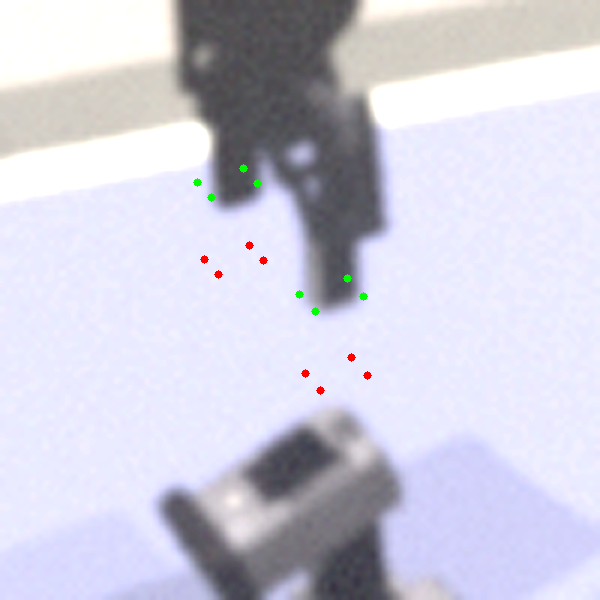

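Run:
```python
from m import *
R=np.array([[.986,.168,0],[.168,-.986,.001],[0,-.001,-1]])
out=[]
for tag,p,(x0,y0),hg in(('side2',(.5536,.226,.1134),(160,70),24),('side7',(.4542,.2082,.2498),(120,0),23),('top7',(.4542,.2082,.2498),(115,135),23)):
    a=load(tag);p=np.array(p)
    pts=[(x,s*y,z) for z in (0,-40) for s in(-1,1) for x in(-11,11) for y in(hg,hg+14)]
    u=proj(a,p+np.array(pts)/1000@R.T)
    c=cv2.convertScaleAbs(cv2.resize(a['color'][y0:y0+100,x0:x0+100],(0,0),fx=6,fy=6,interpolation=cv2.INTER_CUBIC),alpha=2.2)
    for i,q in enumerate((u-[x0-.4,y0-.4])*6): cv2.circle(c,tuple(int(v) for v in q),4,(0,0,255) if i<8 else (0,255,0),-1)
    cv2.imwrite(f'pics/{tag}p.png',c)
```

```text
(no output)
```

View pics/side2p.png

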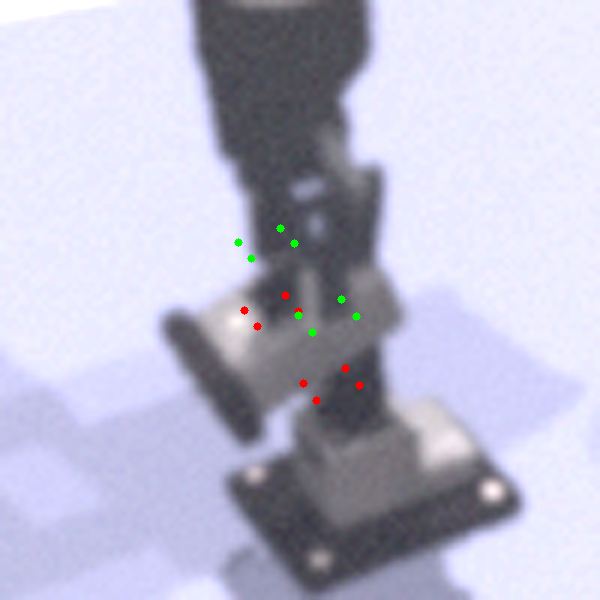

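View pics/side7p.png

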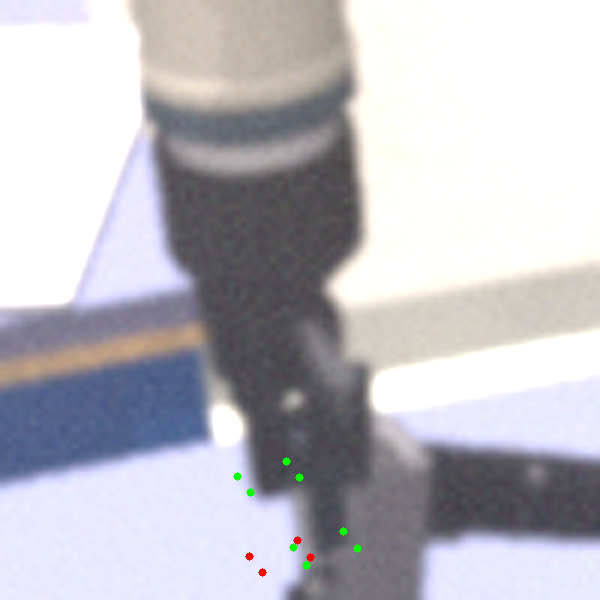

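View pics/top7p.png

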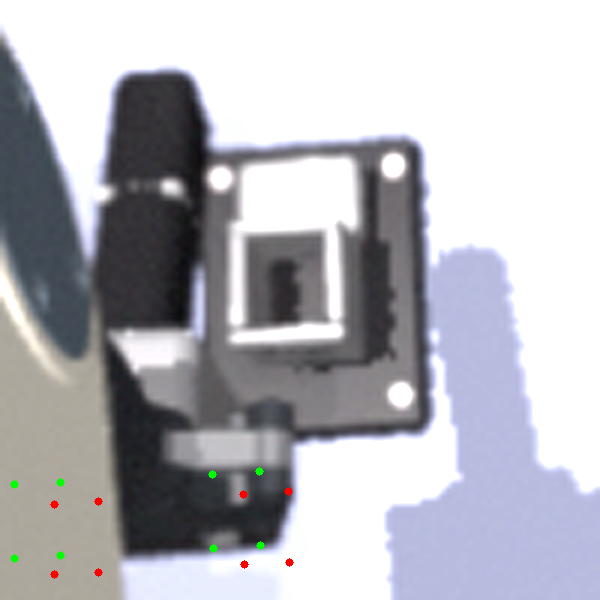

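Run:
```python
from m import *
a=load('side7');c=cv2.convertScaleAbs(cv2.resize(a['color'][50:125,155:235],(0,0),fx=8,fy=8,interpolation=cv2.INTER_CUBIC),alpha=2.2);cv2.imwrite('pics/s7b.png',c)
a=load('top7');c=cv2.convertScaleAbs(cv2.resize(a['color'][140:235,110:190],(0,0),fx=6.25,fy=6.25,interpolation=cv2.INTER_CUBIC),alpha=2.2);cv2.imwrite('pics/t7b.png',c)
```

```text
(no output)
```

View pics/s7b.png

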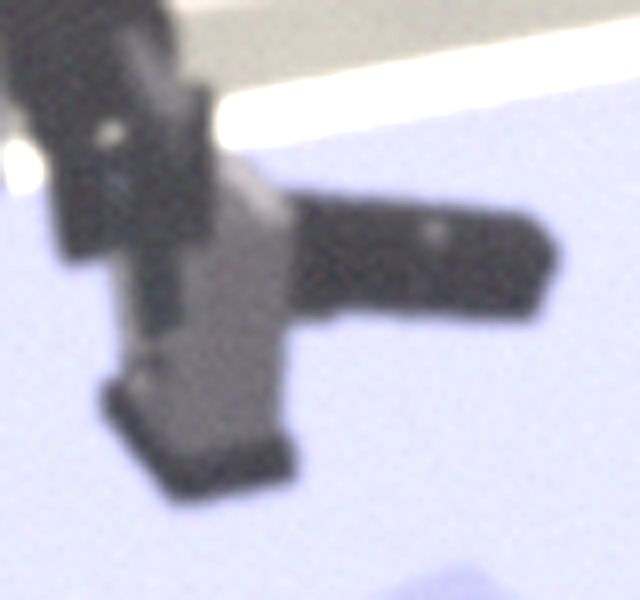

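View pics/t7b.png

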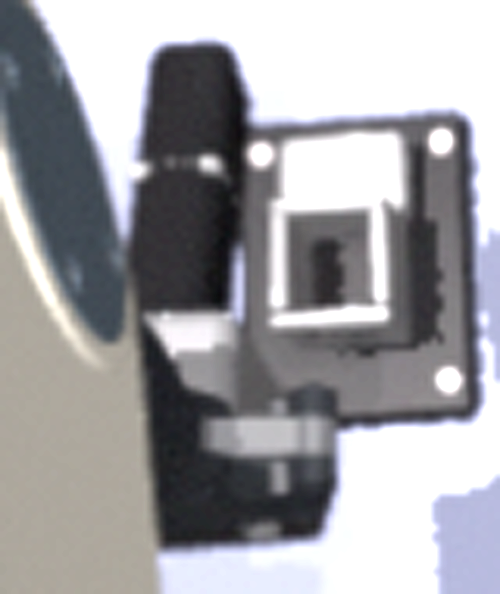

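Run:
```python
from m import *
f=load('top7');g=load('side7');p=np.array([.4542,.2082,.2498])
R=np.array([[.986,.168,-.005],[.168,-.986,-.001],[-.005,0,-1]])
def tri(u,v):
    a=np.array(u)/6.25+[110-.42,140-.42];b=np.array(v)/8+[155-.44,50-.44]
    c1,d1=ray(f,[a]);c2,d2=ray(g,[b]);d1=d1[0];d2=d2[0]
    s=np.linalg.lstsq(np.c_[d1,-d2],c2-c1,rcond=None)[0];P=c1+s[0]*d1;q=c2+s[1]*d2;m=(P+q)/2
    return m.round(4),'gap',np.linalg.norm(P-q).round(4),'tool',(R.T@(m-p)*1000).round(1)
print('spot',tri((210,165),(435,230)))
print('foot up near',tri((237,55),(530,213)))
print('bump -x near up',tri((328,530),(180,465)))
print('handle root near',tri((238,320),(300,205)))
print('head rear near',tri((240,330),(290,200)))
```

```text
spot (array([0.5573, 0.2176, 0.2787]), 'gap', np.float64(0.0018), 'tool', array([103.1,   8.1, -29.4]))
foot up near (array([0.5896, 0.215 , 0.2798]), 'gap', np.float64(0.0014), 'tool', array([134.5,  16. , -30.7]))
bump -x near up (array([0.4592, 0.1739, 0.2428]), 'gap', np.float64(0.0035), 'tool', array([-0.8, 34.6,  7. ]))
handle root near (array([0.5073, 0.1912, 0.3146]), 'gap', np.float64(0.0051), 'tool', array([ 49.2,  25.7, -65. ]))
head rear near (array([0.5039, 0.1891, 0.3184]), 'gap', np.float64(0.0052), 'tool', array([ 45.5,  27.2, -68.8]))
```

```bash
python3 - <<'E'
from m import *
R=np.array([[.986,.168,-.003],[.168,-.986,-.001],[-.003,0,-1]])
print('s1');meas('side1',(('a',(313,305),44),('b',(357,298),44)),6,160,40,np.array([.5522,.2248,.2203]),R)
print('s2');meas('side2',(('a',(312,330),25),('b',(352,325),25)),6,160,70,np.array([.5536,.226,.1134]),R)
print('s7');meas('side7',(('a',(140,335),25),('b',(182,325),25)),8,155,50,np.array([.4542,.2082,.2498]),R)
print('s8');meas('side8',(('a',(220,370),25),('b',(272,350),25)),8,222,160,np.array([.5087,-.163,.2197]),R)
E
python3 - <<'E'
import cv2
a=cv2.imread('pics/side2.png')
cv2.imwrite('pics/s2b.png',cv2.convertScaleAbs(cv2.resize(a[100:145,180:235],(0,0),fx=12,fy=12,interpolation=cv2.INTER_CUBIC),alpha=3))
E
```

```text
s1
a [ -6.3  44.  -46.8]
b [ 14.   44.  -43.3]
s2
a [ -5.4  25.  -30. ]
b [ 14.8  25.  -24.8]
s7
a [ -3.   25.  -36.6]
b [ 10.6  25.  -35.4]
s8
a [  0.1  25.  -29.5]
b [ 14.7  25.  -28.4]
```

View pics/s2b.png

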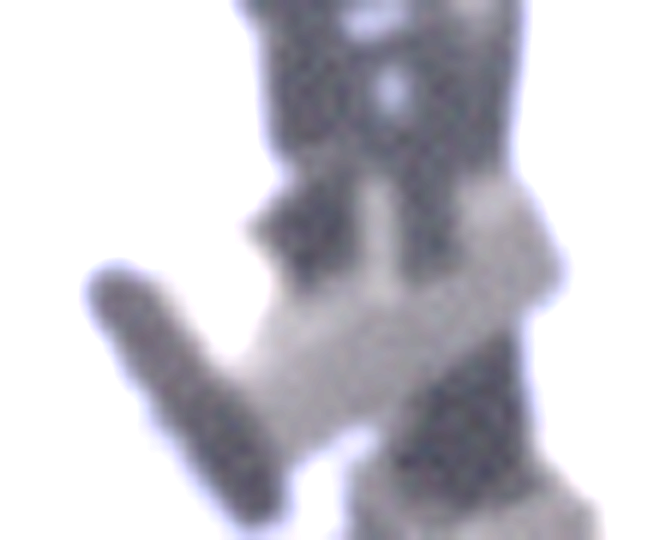

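Run:
```python
from m import *
R=np.array([[.986,.168,-.005],[.168,-.986,-.001],[-.005,0,-1]])
p=np.array([.4542,.2082,.2498])
meas('side7',(('rear up',(290,215),25),('rear lo',(280,425),25),('bumpF a',(180,500),31),('bumpF b',(292,478),31),('bumpB a',(172,468),31),('bumpB b',(290,435),31),('hand lo a',(300,318),14),('hand lo b',(525,320),14),('hand up a (far?)',(310,195),14),('hand up b',(525,210),14)),8,155,50,p,R)
f=load('top7')
T=lambda u:np.array(u)/6.25+[110-.42,140-.42]
# handle edges direction at z~.28
for z in(.265,.285):
  q=onz(f,[T((155,50)),T((137,300)),T((238,55)),T((228,310))],z); print([(np.degrees(np.arctan2(*(q[i]-q[i+1])[1::-1]))).round(1) for i in(0,2)],q.round(3)[:,:2].tolist())
q=onz(f,[T((160,545)),T((320,543))],.24);print('bumper row yaw',np.degrees(np.arctan2(*(q[0]-q[1])[1::-1]))-90,q.round(3))
```

```text
rear up [ 48.7  25.  -62.1]
rear lo [38.9 25.  12. ]
bumpF a [ 0.9 31.  23. ]
bumpF b [38.8 31.  28.7]
bumpB a [-0.4 31.  10.1]
bumpB b [39.5 31.  12.3]
hand lo a [ 53.4  14.  -16.8]
hand lo b [131.5  14.   10.5]
hand up a (far?) [ 60.2  14.  -59.4]
hand up b [133.   14.  -30.9]
[np.float64(6.0), np.float64(7.5)] [[0.594, 0.245], [0.516, 0.237], [0.595, 0.219], [0.516, 0.209]]
[np.float64(6.0), np.float64(7.5)] [[0.588, 0.238], [0.513, 0.23], [0.589, 0.213], [0.513, 0.203]]
bumper row yaw 7.463021559779506 [[0.447 0.225 0.24 ]
 [0.454 0.177 0.24 ]]
```

```bash
python3 -m jog '[[[-2,0,3,0,1],[-4,0,8,0,1],[-6,0,14,0,1],[-8,0,20,0,1],[-9,0,26,0,1],[-9,0,30,0,1],[-9,0,33,0,1],[-9,0,34,0,1],[-9,0,34,0,1],[-9,0,34,0,1],[-9,0,34,0,1]]]' 80
python3 - <<'E'
from m import *
for n in('side','top'):
    f=snap(n,n+'9')
for t,x0,y0 in(('side9',222,170),):
    a=load(t);cv2.imwrite('pics/s9.png',cv2.convertScaleAbs(cv2.resize(a['color'][175:285,200:310],(0,0),fx=5.4,fy=5.4,interpolation=cv2.INTER_CUBIC),alpha=1.8))
a=load('top9');cv2.imwrite('pics/t9.png',cv2.convertScaleAbs(cv2.resize(a['color'][130:270,280:390],(0,0),fx=4.2,fy=4.2,interpolation=cv2.INTER_CUBIC),alpha=1.5))
o=arm.get_obs();print(np.round(o['ee_pos'],4),np.round(o['tcp_rot'],3).tolist())
E
```

```text
t: 12.85
ee_pos: [0.4998, -0.1646, 0.1859]
tcp_rot: [[0.986, 0.168, -0.006], [0.168, -0.986, -0.002], [-0.006, 0.001, -1.0]]
force: [-0.3, 0.1, -2.4]
finger_gap: 0.0454
[ 0.4998 -0.1646  0.1859] [[0.986, 0.168, -0.006], [0.168, -0.986, -0.002], [-0.006, 0.001, -1.0]]
```

View pics/s9.png

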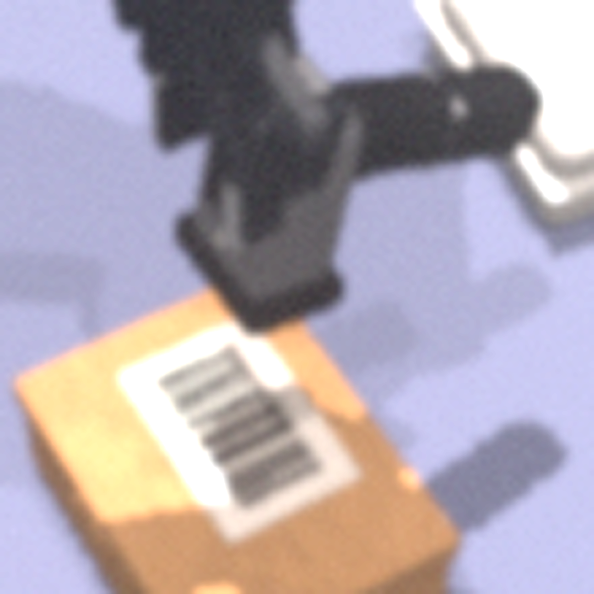

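View pics/t9.png

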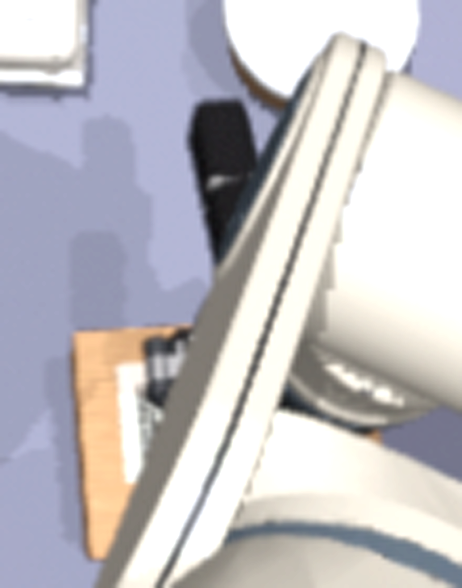

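Run:
```python
from m import *
f=load('top9');g=load('side9');o=arm.get_obs();R=np.array(o['tcp_rot']);p=np.array(o['ee_pos'])
S=lambda u:np.array(u)/5.4+[200-.41,175-.41]
T=lambda u:np.array(u)/4.2+[280-.38,130-.38]
lab=onz(g,[S(u) for u in((118,375),(225,325),(358,472),(235,543))],.06);print('label corners',lab.round(4)[:,:2].tolist())
bars=onz(g,[S(u) for u in((160,380),(238,345),(322,467),(238,507))],.06);print('bars',bars.round(4)[:,:2].tolist(),bars.mean(0).round(4)); print(np.linalg.norm(np.roll(bars,1,0)-bars,axis=1).round(3))
d=bars[0]+bars[1]-bars[2]-bars[3];print('row yaw-90',np.degrees(np.arctan2(d[1],d[0]))-90)
meas('side9',(('bumpF a',(258,333),31),('bumpF b',(342,300),31),('bumpB a',(250,305),31),('bumpB b',(335,270),31),('rear up',(355,130),25),('rear lo',(333,258),25),('hand lo a',(365,170),14),('hand lo b',(495,152),14)),5.4,200,175,p,R)
c1,d1=ray(f,[T((245,180))]);c2,d2=ray(g,[S((458,105))]);d1=d1[0];d2=d2[0]
s=np.linalg.lstsq(np.c_[d1,-d2],c2-c1,rcond=None)[0];P=c1+s[0]*d1;q=c2+s[1]*d2;print('spot',(R.T@((P+q)/2-p)*1000).round(1),np.linalg.norm(P-q))
print('label in tool',(R.T@(np.array([.509,-.165,.06])-p)*1000).round(1),(R.T@(bars.mean(0)-p)*1000).round(1))
```

```text
label corners [[0.47, -0.1245], [0.5223, -0.1155], [0.5479, -0.2063], [0.4881, -0.2203]]
bars [[0.4861, -0.1332], [0.5238, -0.1276], [0.5348, -0.1987], [0.4952, -0.2047]] [ 0.51  -0.166  0.06 ]
[0.072 0.038 0.072 0.04 ]
row yaw-90 8.039163104145302
bumpF a [ 2.4 31.  23.3]
bumpF b [40.3 31.  27.4]
bumpB a [-1.3 31.   3.2]
bumpB b [36.2 31.   5.9]
rear up [ 45.7  25.  -63.5]
rear lo [39.1 25.   6.9]
hand lo a [ 59.   14.  -22.3]
hand lo b [121.4  14.    3.3]
spot [105.9   4.  -22.5] 0.003953764381025915
label in tool [  9.8   1.9 125.8] [ 10.6   3.1 125.8]
```

```bash
python3 -m jog '[[[0,0,0,0,1],[0,0,0,0,1],[0,0,0,0,1],[0,0,0,0,1],[0,0,0,0,1]]]' 80
python3 - <<'E'
from m import *
o=arm.get_obs();print(np.abs(o['qd']).max(),o['ee_pos'])
g=snap('side','side10');print('px diff to side9 mean',cv2.absdiff(g['color'],load('side9')['color']).mean())
arm.hand_in()
E
```

```text
t: 13.45
ee_pos: [0.4998, -0.1646, 0.1859]
tcp_rot: [[0.986, 0.168, -0.006], [0.168, -0.986, -0.002], [-0.006, 0.001, -1.0]]
force: [0.3, 0.0, -2.1]
finger_gap: 0.0459
0.0016192445916568194 [ 0.4997599  -0.16457709  0.18588391]
px diff to side9 mean 1.0170152452256944
the job is handed in; nothing more can be done
```

I handed the job in at about 13.5 s, with the scanner held steady over the carton's bar code. No verdict came back, so what follows rests on my own camera checks.

**What I did**
1. I pinched the scanner's head from above and drew it upright out of the well. The handle's foot went clear above the well's rim.
2. I put the foot back about 10 mm into the well. With a light 20 N grip, I swung the head down in an arc over the well's rim until the nose pointed down.
3. I gripped at 80 N, carried the scanner to the label and held it there.

**What the last checks showed**
- **Distance:** the window is about 100 mm above the label.
- **Aim:** the beam should land within a few mm of the bar-code centre, though the sideways position is only known to about 4 mm.
- **Tilt:** the beam is about 5–7° off square, towards the robot, and the limit is 17°. I did not measure sideways tilt on its own.
- **Scan line:** it is within about 2° of the row of bars.
- **Steadiness:** the arm was still and the wrist force was just the scanner's weight. Neither the carton nor the rest of the order showed any sign of having moved.

**What disagreed**
- **Fingertips:** in the pictures they sit about 30 mm behind the reported TCP, so the grip was nearer the top edge of the head than I had planned. I therefore set the final pose from camera measurements of the nose and the label.
- **Bumper width:** the bumper measured about 38 mm instead of 46 mm, probably because of its rounded edges and the oblique view. That leaves about 4 mm of doubt in the aim along the bars.

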